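Bring the dish of tube closures round and set it in the loading tray

TASK

Turn the steel carousel by its black centre grip until the open dish with the loose tube closures stands at the front of the carousel, in line with the fixed pointer, then lift the dish by its arched handle and carry it level to the square aluminium loading tray. Set it down gently, flat on the tray's floor and about in the middle, with all four closures still in the dish, and let go. Do not tip the other things on the carousel or disturb the beaker and the amber bottle behind the tray.

Things in the scene. Friction and masses are not known exactly. Their poses are not given: they have to be found in the camera images.
- carousel_foot: Fixed grey round foot under the carousel. Origin on the carousel's turning axis at table height. Its own -x direction is the front: a tongue 30 mm wide runs that way below the deck to a small black diamond pointer, 34 mm high, 212 mm from the axis, just outside the deck's rim.
- front_place (a point): Fixed point of the foot at the front of the carousel, on the line from the axis to the pointer: 115 mm from the axis, at deck height (36 mm above the table). A pocket centre comes to this point when its pocket is at the front.
- carousel: Turning steel deck, 372 mm across, top 36 mm above the table. Origin on the axis at table height, z up. Turns about z both ways (friction 0.12 N m), at least 3 rad, stays where left. Three pockets 115 mm from the axis at 120, 240 and 0 degrees counter-clockwise from its own x: dark discs, each among four pins 10 mm high, 8 mm thick, on a 129 mm circle. The start needs a turn of 0.7 to 1.4 rad, either way.
- turn_grip (a point): Centre of the black bar grip on a post in the middle of the carousel, on the turning axis, 134 mm above the table. The bar is 56 mm long along the carousel's own x, 14 mm thick along its y, and 36 mm high (116 to 152 mm above the table).
- pocket_a (a point): Centre of the pocket at 120 degrees on the carousel, at deck height.
- pocket_b (a point): Centre of the pocket at 240 degrees on the carousel, at deck height.
- dish: Open round steel dish, 116 mm across, wall 26 mm high and 3 mm thick, floor 4 mm thick, standing in pocket a or b. Origin at the centre of its underside, z up. A rigid wire arch (6 mm thick) over its middle, in its own y-z plane, rising from the rim at y = +-56 mm, carries the black grip bar. With contents 0.3 to 0.45 kg, centre of mass near its axis.
- dish_grip (a point): Centre of the dish's black grip bar, 100 mm above the dish's underside. The bar is 62 mm long along the dish's own y, 12 mm thick along its x, 18 mm high.
- closure0: Loose aluminium tube closure, a plain cylinder 19 mm across and 36 mm long, 20 g, in the dish, lying down (it may roll). Origin at its centre.
- closure1: Loose aluminium tube closure, a plain cylinder 19 mm across and 36 mm long, 20 g, in the dish, lying down (it may roll). Origin at its centre.
- closure2: Loose aluminium tube closure, a plain cylinder 19 mm across and 36 mm long, 20 g, in the dish, standing up (it may fall over, which does not matter). Origin at its centre.
- closure3: Loose aluminium tube closure, a plain cylinder 19 mm across and 36 mm long, 20 g, in the dish, standing up (it may fall over, which does not matter). Origin at its centre.
- tray: Fixed square aluminium loading tray, 186 mm by 186 mm outside, walls 4 mm thick and 22 mm high, floor 4 mm thick, empty. Origin at the centre of its underside, on the table; x and y along its sides.
- tray_in (a point): Centre of the loading tray's inner floor (top face of the floor).
- drum: Bystander: closed steel drum with flat lid and small black knob, 113 mm across, 67 mm high, standing in the other one of the pockets a and b. Origin at the centre of its underside. It rides along as the carousel turns.
- jar: Bystander: closed glass jar, 108 mm across, 75 mm high, standing in the third pocket (0 degrees). Origin at the centre of its underside. It rides along as the carousel turns.
- beaker: Bystander: glass beaker, 72 mm across, 95 mm high, just behind the loading tray (150 to 180 mm beyond its centre along the tray's x). Origin at the centre of its underside.
- flask: Bystander: amber bottle, 70 mm across, 120 mm high, just behind the loading tray, beside the beaker. Origin at the centre of its underside.

How it is judged (in metres and radians):
On the way, in this order (a step that is already met when the one before it is completed fails the run):
1. the dish, still standing in its carousel pocket, has been brought to the front: within 25 mm of the front place (horizontal distance between dish and front_place below 0.025 m and height (world z) of dish below 0.042 m and (horizontal distance between dish and pocket_a below 0.015 m or horizontal distance between dish and pocket_b below 0.015 m)), for 0.2 s.
2. the dish is lifted off the carousel, its underside at least 60 mm above the table (height (world z) of dish above 0.06 m), for 0.1 s.
At the end, for the whole second after the job is handed in: The dish stands flat (within 0.06 rad) on the loading tray's floor (underside less than 5 mm above it), its centre within 33 mm of the tray's centre along each side, at rest and released, with all four closures inside it (x of dish in the frame of tray_in between -0.033 and 0.033 m and y of dish in the frame of tray_in between -0.033 and 0.033 m and z of dish in the frame of tray_in below 0.005 m and angle between dish's own z axis and vertical below 0.06 rad and linear speed of dish below 0.02 m/s and contact force between the fingers and dish below 0.1 N and horizontal distance between each of closure0, closure1, closure2, closure3 and dish below 0.055 m and z of closure0 in the frame of dish between 0 and 0.04 m and z of closure1 in the frame of dish between 0 and 0.04 m and z of closure2 in the frame of dish between 0 and 0.04 m and z of closure3 in the frame of dish between 0 and 0.04 m); the robot touches nothing.
It fails at once if a closure leaves the dish (more than 75 mm from the dish's origin) (distance between any of closure0, closure1, closure2, closure3 and dish above 0.075 m).
It fails at once if the dish is tilted more than 0.35 rad (angle between dish's own z axis and vertical above 0.35 rad).
It fails at once if the dish is dropped: it moves faster than 0.5 m/s while the fingers do not hold it (linear speed of dish above 0.5 m/s and contact force between the fingers and dish below 0.05 N).
It fails at once if the drum or the jar is tipped by more than 0.4 rad or leaves the carousel (angle between any of drum, jar's own z axis and vertical above 0.4 rad or horizontal distance between any of drum, jar and carousel above 0.2 m).
It fails at once if the beaker or the amber bottle is moved by more than 40 mm (distance of any of beaker, flask from where it was at the start of the episode above 0.04 m).
It also fails if it takes over 58 s, if anything falls off the work surface, if the arm or the gripper's body presses on something with over 40 N, if the wrist force passes 120 N, or if a joint passes its speed limit or range.

ROBOT

A 6-joint arm with a two-finger parallel gripper is mounted at the origin on the work surface. World frame = base frame: x ahead of the robot, y to its left, z up, the work surface at z = 0. Lengths are in mm, angles in rad, forces in N, time in s.
With the tool pointing down it reaches from about 325 to 775 mm from the base axis. Payload 9.3 kg.
Tool frame: the origin (TCP) lies at the very end of the fingers, on their centre line; the grasp point (between the pads) lies 19 mm behind it; z points along the fingers, y is the line along which they close (so a half turn about z gives the same grasp; the last joint's range is limited). The gripper opens to 85 mm and grips with 20 to 120 N. Pads are 22 mm wide; open, the fingers measure 114 mm over their backs; the gripper's body (76 mm by 85 mm) begins 54 mm behind the grasp point. The pads swing forward as they close: fully open they stand 13 mm farther back than shut.
Start: joints at [1.079, 0.259, 0.021, 1.334, 0, 1.418], TCP at [182.797, 518.731, 231.279] pointing down, gripper open.
Joint ranges: [-3.04, 3.04], [-0.91, 1.82], [-1.04, 1.36], [-1.92, 1.95], [-1.52, 1.45], [-3.14, 3.14]. Speed limits (rad/s): [2.22, 2.22, 2.79, 3.14, 3.14, 3.14].

INTERFACE

Orientations are given as [roll, pitch, yaw] about the fixed x, y, z axes, in that order (R = Rz(yaw) Ry(pitch) Rx(roll)).
In Python, from station import get_state, camera, finish_job gives the robot as it stands.
- The arm moves only by the shell command python3 -m inch 'ROWS' [FORCE]. ROWS is JSON, a list that holds one entry, the list of rows, each a list of 5 numbers: the shift along the tool's x, y, z in units of 0.5 m (1.0 is 0.5 m), then the turn about the tool's z in units of pi rad (1.0 is pi rad), then the opening, from -1 (shut) to 1 (fully open), so that 0 is half open. In form: [[[tx, ty, tz, turn, gripper], ...]]. A call has 1 to 5 rows; each row shifts and turns the commanded pose from where the row before left it, along the tool's axes as they then stand; what a row does not reach is not made up. A row lasts 1/12 s, in which the tool goes at most 41.7 mm and 7.16 degrees, less where a joint would pass 70% of its speed; a pose out of reach is approached as far as the arm can. A call with a number of a shift or a turn outside -1 to 1 is refused whole. A call with a gripper value outside its range is refused whole. The fingers move at their own pace and stop on an object; FORCE is the grip in N (left out, the last holds). Time passes only in rows, so rows that do not move let the fingers close. It gives the time, the measured TCP pose, the force, the opening and the grip force at its end, in the units of the state.
- get_state(): the state, without advancing time (a new reading comes with each control period).
- camera(name): name is "scene" or "side" or "wrist"; returns a dict with "pixels" (384x512x3 uint8, red, green, blue), "K" (3x3 intrinsics, pixels), "position" and "rotation" of the camera in the world. Camera axes: x right, y down, z forward; pixel columns grow to the right and rows downward; lengths in mm; the calibration is good to about 2 mm. The wrist camera is an equidistant fisheye: a pixel r from the principal point sees the ray r / f radians off the axis. A picture is of the moment at which its call begins. There is no depth.
- finish_job(): hands the job in; it is judged then, once.
The state is a dict: "clock": time; "q": joint angles; "qd": joint speeds; "effort": joint torques, N m; "tcp_pos": TCP position; "tcp_rot": TCP orientation; "ft_force": force on the tool from outside, world axes, zero at the start; "wrist_torque": the same for the moment, N m; "width": opening from 0.0 (shut) to 1.0 (fully open); "grip_force": force on a finger pad.
Only numpy, scipy, OpenCV 4.12 (cv2) and the standard library are available. Lean on these libraries where they do the work, as an engineer would, in place of code of your own. Each camera call takes 0.05 s, during which the arm holds its last target. There are 200 camera calls.

## Working session

There is one attempt and no reset: what is moved stays moved. The work goes in short steps, Python scripts to look and compute and a shell command to move; the robot and the scene stay as the last step left them, time stands still between calls to the robot, and variables do not carry over. Pictures are saved under pics/ and viewed, at most 10 in all, crops included, and the job is handed in when it is done.

```bash
mkdir -p pics; ls; python3 - <<'E'
from station import get_state,camera
import cv2,numpy as np
print(get_state())
a=camera("scene");b=camera("side")
for n,c in (("scene",a),("side",b)):
    np.savez(f"pics/{n}0.npz",**{k:np.array(v) for k,v in c.items()})
    print(n,c["K"],c["position"],c["rotation"])
cv2.imwrite("pics/s0.png",cv2.resize(a["pixels"][:,:,::-1],(800,600)))
cv2.imwrite("pics/d0.png",cv2.resize(b["pixels"][:,:,::-1],(800,600)))
E
```

```text
pics
{'clock': 0.0, 'q': array([ 1.07939446e+00,  2.59207762e-01,  2.07313064e-02,  1.33366747e+00,
       -6.32421725e-06,  1.41820829e+00]), 'qd': array([-0.000405  ,  0.00189451, -0.00119765,  0.00084707,  0.00026435,
       -0.00066771]), 'effort': array([ 9.87260501e-04, -5.55640483e+01,  3.44530106e+01,  1.37094277e-02,
       -1.46817765e-04,  1.30394332e-05]), 'tcp_pos': array([182.66893577, 518.48228779, 230.64570848]), 'tcp_rot': array([-3.14025976e+00, -1.98578965e-04,  2.80277870e+00]), 'ft_force': array([ 0.08319534, -0.63465289, -0.09138643]), 'wrist_torque': array([ 0.00591183, -0.0222936 , -0.02874627]), 'grip_force': 0.0, 'width': 1.0036498782209813}
scene [[355.38225025   0.         246.05289786]
 [  0.         355.38225025 193.1216008 ]
 [  0.           0.           1.        ]] [1058.77396446  187.79774333  880.23766462] [-2.54367943  0.00789245  1.96712786]
side [[483.71098986   0.         260.33353071]
 [  0.         483.71098986 192.41339834]
 [  0.           0.           1.        ]] [ -59.85045044 -753.36734087 1019.73557094] [-2.34283871 -0.00563768 -0.74441006]
```

View pics/s0.png

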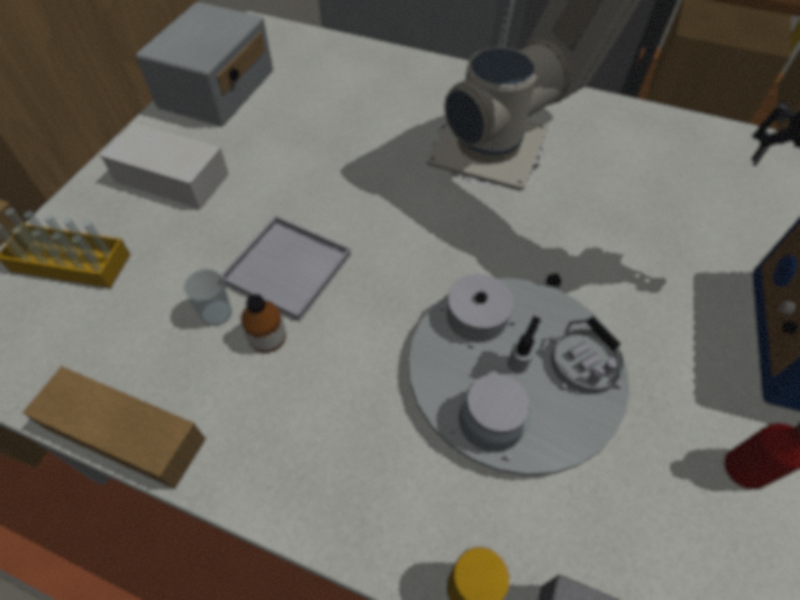

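View pics/d0.png

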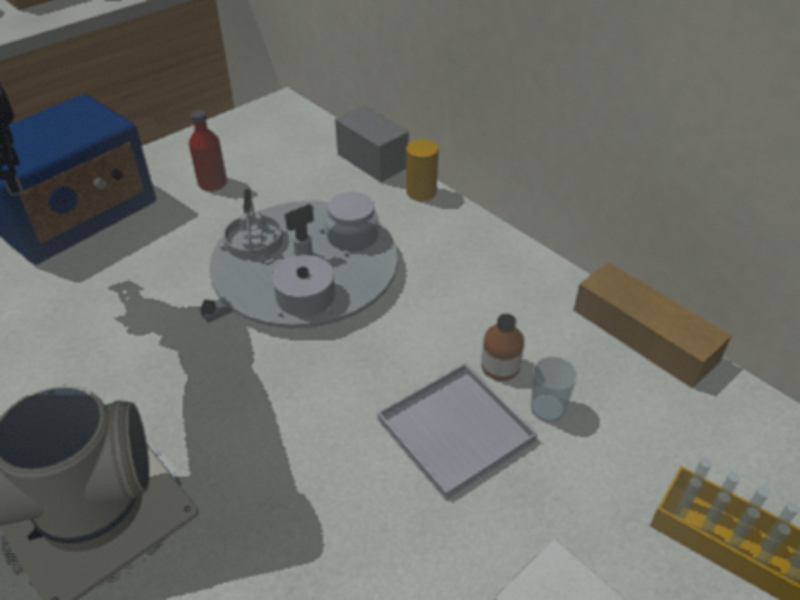

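Scene (800x600 view): pointer at (553,281), turn grip at about (527,340), dish centre (588,360), dish bar (588,320)–(618,347), drum (480,300), jar (497,410), tray corners (278,220), (350,253), (293,315), (222,277). Side: pointer (210,309), turn grip (299,217), dish bar (248,199), tray corners (464,368), (536,437), (448,494), (380,415).

```bash
cat > h.py <<'E'
import numpy as np,cv2
from scipy.spatial.transform import Rotation as R
def rot(c): return R.from_euler('xyz',c["rotation"]).as_matrix() if np.size(c["rotation"])==3 else np.array(c["rotation"])
def rays(c,px,fish=False):
    px=np.atleast_2d(px).astype(float);K=c["K"]
    d=np.c_[(px[:,0]-K[0,2])/K[0,0],(px[:,1]-K[1,2])/K[1,1],np.ones(len(px))]
    if fish:
        r=np.hypot(d[:,0],d[:,1]);s=np.where(r>0,np.sin(r)/np.maximum(r,1e-9),1)
        d=np.c_[d[:,0]*s,d[:,1]*s,np.cos(r)]
    return d@rot(c).T
def plane(c,px,z,fish=False):
    d=rays(c,px,fish);p=np.array(c["position"]);return p+d*((z-p[2])/d[:,2])[:,None]
def tri(c1,p1,c2,p2):
    A=0;b=0
    for c,p in((c1,p1),(c2,p2)):
        d=rays(c,p)[0];d/=np.linalg.norm(d);P=np.eye(3)-np.outer(d,d);A=A+P;b=b+P@np.array(c["position"])
    x=np.linalg.solve(A,b);return x
E
python3 - <<'E'
from h import *
S=dict(np.load('pics/scene0.npz'));D=dict(np.load('pics/side0.npz'));k=.64
np.set_printoptions(precision=1,suppress=True)
f=lambda *a:np.array(a)*k
print("pointer",tri(S,f(553,281),D,f(210,309)))
print("grip",tri(S,f(528,337),D,f(299,217)))
print("dishgrip",tri(S,f(603,333),D,f(248,197)))
for c,t in((S,[(278,220),(350,253),(293,315),(222,277)]),(D,[(464,368),(536,437),(448,494),(380,415)])):
    p=plane(c,f(*t),22);print("tray",p.mean(0),p)
for n,c in(("s",S),("d",D)):
    g=c["pixels"].max(2); m=(g<45).astype(np.uint8)
    N,l,st,ce=cv2.connectedComponentsWithStats(m)
    for i in range(1,N):
        if 8<st[i,4]<600: print(n,st[i],ce[i]/k)
# deck rim
for n,c,bx in(("s",S,(400,270,640,480)),("d",D,(200,190,410,330))):
    print(n,c["pixels"][int((bx[1]+bx[3])/2*k),int((bx[0]+15)*k)])
from scipy.ndimage import gaussian_filter
for c,t in((S,[(410,360),(628,380),(550,281),(525,470),(455,305),(600,440)]),(D,[(211,262),(397,255),(305,322),(240,308),(370,300),(270,206)])):
    p=plane(c,f(*t),36)[:,:2]
    sol=np.linalg.lstsq(np.c_[2*p,np.ones(len(p))],(p**2).sum(1),rcond=None)[0]
    print("deck",sol[:2],np.sqrt(sol[2]+sol[:2]@sol[:2]))
E
```

```text
pointer [353.  234.3  17.4]
grip [565.5 218.9 130.9]
dishgrip [522.1 323.2 142.3]
tray [ 514.7 -256.8   22. ] [[ 416.6 -328.6   22. ]
 [ 440.  -152.8   22. ]
 [ 613.6 -188.5   22. ]
 [ 588.5 -357.    22. ]]
tray [ 501.3 -272.    22. ] [[ 598.5 -193.5   22. ]
 [ 579.7 -372.3   22. ]
 [ 402.8 -350.7   22. ]
 [ 424.3 -171.4   22. ]]
s [332   0  18  31 195] [530.3  18. ]
s [420  15  13  30  66] [665.9  47.8]
s [303  32  36  21 353] [499.8  64.9]
s [147  44   6   9  43] [233.4  74.2]
s [350 176   9   7  51] [553.  279.8]
s [159 189  10  11  98] [255.  303.4]
s [305 188   6   5  25] [480. 297.]
s [331 204  14  23 130] [526.6 338.9]
s [376 204  19  21 136] [602.2 333.9]
s [506 272   6   8  25] [795.9 431.6]
s [  0 274  27  23 220] [ 18.8 446.9]
s [465 279  25  26 275] [744.6 455.9]
s [346 372   9  12  67] [546.7 591. ]
d [  0  56  12  68 473] [  6.5 143.1]
d [ 71 108   8   7  38] [116.3 173.7]
d [ 84 283  11  29 141] [140.4 463.8]
d [ 66 319  21  22  61] [120.2 516.4]
d [ 18 338  10   7  35] [ 34.8 533.7]
d [ 56 340   9   5  13] [ 94.6 534.9]
s [119 124 124]
d [122 129 130]
deck [559.4 223.7] 178.95903607203388
deck [566.5 216.9] 183.66059623581629
```

```bash
cat >> h.py <<'E'
def delta(x,y,z,closedeg=None,n=1):
    """tool-axis shift (units .5 m) and turn (units pi) per row for n rows, shift before turn"""
    from station import get_state
    s=get_state();T=R.from_euler('xyz',s["tcp_rot"]).as_matrix()
    d=T.T@(np.array([x,y,z])-s["tcp_pos"])/500
    cd=np.degrees(np.arctan2(T[1,1],T[0,1]))
    t=0 if closedeg is None else -((closedeg-cd+90)%180-90)/180
    print("tcp",s["tcp_pos"].round(1),"close",round(cd,1),"q6",s["q"][5].round(2),"clock",s["clock"],"rows",n,(d/n).round(4),"turn",round(t/n,4),"total turn",round(t,4))
E
python3 -m inch '[[[-0.0613,-0.0207,0,0,1],[-0.0613,-0.0207,0,0,1],[-0.0613,-0.0207,0,0,1],[-0.0613,-0.0207,0,0,1],[-0.0613,-0.0207,0,0,1]]]'
python3 -m inch '[[[-0.0613,-0.0207,0,0,1],[-0.0613,-0.0207,0,0,1],[-0.0613,-0.0207,0,0,1],[-0.0613,-0.0207,0,0,1],[-0.0613,-0.0207,0,0,1]]]'
python3 -m inch '[[[-0.0613,-0.0207,0,0,1],[-0.0613,-0.0207,0,0,1],[-0.0613,-0.0207,0,0,1],[-0.0613,-0.0207,0,0,1],[0,0,0,-0.03,1]]]'
python3 -m inch '[[[0,0,0,-0.036,1],[0,0,0,0,1],[0,0,0,0,1]]]'
python3 - <<'E'
from h import *
from station import camera
delta(565,219,230,82.5)
w=camera("wrist");np.savez("pics/w1.npz",**{k:np.array(v) for k,v in w.items()})
print(w["K"],w["position"],w["rotation"])
cv2.imwrite("pics/w1.png",cv2.resize(w["pixels"][:,:,::-1],(800,600)))
E
```

```text
clock: 0.52
tcp_pos: [310.9, 417.9, 231.0]
tcp_rot: [-3.141, -0.0, 2.803]
ft_force: [0.2, 0.5, 0.8]
width: 0.996
grip_force: 0.0
clock: 0.93
tcp_pos: [438.4, 318.0, 231.0]
tcp_rot: [-3.141, -0.0, 2.803]
ft_force: [0.4, 1.6, 0.3]
width: 0.998
grip_force: 0.0
clock: 1.35
tcp_pos: [543.1, 236.0, 230.0]
tcp_rot: [-3.14, 0.0, 2.892]
ft_force: [-0.3, 1.5, -0.1]
width: 0.999
grip_force: 0.0
clock: 1.6
tcp_pos: [539.2, 239.3, 230.9]
tcp_rot: [-3.141, -0.001, 3.007]
ft_force: [-0.5, 0.1, 0.4]
width: 0.999
grip_force: 0.0
tcp [539.2 239.3 230.9] close 82.3 q6 0.41 clock 1.6 rows 1 [-0.0565 -0.0334  0.0018] turn -0.0013 total turn -0.0013
[[297.31863964   0.         259.19525892]
 [  0.         297.31863964 187.52072805]
 [  0.           0.           1.        ]] [467.86049578 249.55862438 374.41074078] [2.84961716e+00 6.46089995e-04 1.43515308e+00]
```

View pics/w1.png

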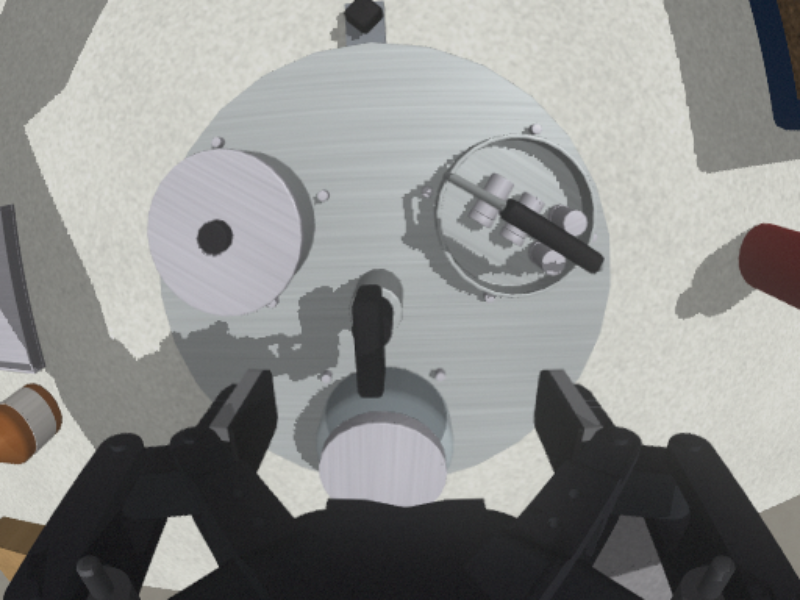

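Wrist view: turn bar top runs (371,287) to (371,395); dish bar top runs from (508,206) to (598,262); pointer top at (363,13); the drum is at left and the jar below, with all four closures in the dish.

```bash
python3 - <<'E'
from h import *
np.set_printoptions(precision=1,suppress=True)
W=dict(np.load('pics/w1.npz'));k=.64
f=lambda *a:np.array(a)*k
ang=lambda p:np.degrees(np.arctan2(*(p[1]-p[0])[1::-1]))
t=plane(W,f((371,288),(371,394)),152,True);print("turnbar",t,t.mean(0),ang(t))
# 12mm wide: end faces
d=plane(W,f((508,207),(597,263)),145,True);print("dishbar",d,d.mean(0),ang(d),np.linalg.norm(d[1]-d[0]))
p=plane(W,f((363,14)),34,True);print("pointer",p)
e=plane(W,f((165,310),(609,250),(385,44),(250,95),(500,70),(600,330),(180,340)),36,True)[:,:2]
sol=np.linalg.lstsq(np.c_[2*e,np.ones(len(e))],(e**2).sum(1),rcond=None)[0]
c=sol[:2];print("deck",c,np.sqrt(sol[2]+c@c))
for c in(c,t.mean(0)[:2]):
  a=np.degrees(np.arctan2(*(p[0,:2]-c)[::-1]));b=np.degrees(np.arctan2(*(d.mean(0)[:2]-c)[::-1]))
  print("front",a,"dish",b,"turn",a-b,np.linalg.norm(p[0,:2]-c),np.linalg.norm(d.mean(0)[:2]-c))
c=t.mean(0)
delta(c[0],c[1],230,82.5)
E
```

```text
turnbar [[529.2 223.9 152. ]
 [588.5 214.2 152. ]] [558.9 219.1 152. ] -9.259736556825864
dishbar [[498.5 297.4 145. ]
 [533.4 344.5 145. ]] [516.  320.9 145. ] 53.44649464619736 58.627150180778614
pointer [[355.6 233.9  34. ]]
deck [563.6 218.8] 183.20065229537704
front 175.85714694512285 dish 115.03398518468153 turn 60.82316176044132 208.5693232650881 112.68591305347259
front 175.8290071925702 dish 112.84613894704795 turn 62.982868245522255 203.79268171769274 110.5252145229888
tcp [539.1 239.6 231.1] close 82.3 q6 0.41 clock 1.65 rows 1 [-0. -0.  0.] turn -0.0013 total turn -0.0013
```

```bash
python3 -c "
from h import *
delta(563,219,231,81.5,2)"
```

```text
tcp [539.1 239.6 231.1] close 82.3 q6 0.41 clock 1.65 rows 2 [-0.0264 -0.0172  0.0001] turn 0.0021 total turn 0.0043
```

```bash
python3 -m inch '[[[-0.0264,-0.0172,0,0,1],[-0.0264,-0.0172,0,0,1],[0,0,0,0.0043,1],[0,0,0.04,0,1],[0,0,0.06,0,1]]]'
python3 -m inch '[[[0,0,0.06,0,1],[0,0,0.05,0,1],[0,0,0.018,0,1],[0,0,0,0,1],[0,0,0,0,1]]]'
python3 -m inch '[[[0,0,0,0,-0.7],[0,0,0,0,-0.7],[0,0,0,0,-0.7],[0,0,0,0,-0.7],[0,0,0,0,-0.7]]]' 60
python3 -m inch '[[[0,0,0,0,-1],[0,0,0,0,-1],[0,0,0,0,-1],[0,0,0,0,-1],[0,0,0,0,-1]]]' 60
```

```text
clock: 2.07
tcp_pos: [565.3, 218.7, 183.1]
tcp_rot: [3.14, 0.005, 2.994]
ft_force: [0.6, 0.3, -0.3]
width: 1.002
grip_force: 0.0
clock: 2.48
tcp_pos: [563.8, 218.8, 118.0]
tcp_rot: [3.142, 0.0, 2.996]
ft_force: [-0.1, -0.2, 1.2]
width: 1.0
grip_force: 0.0
clock: 2.9
tcp_pos: [563.5, 218.8, 117.9]
tcp_rot: [-3.142, 0.001, 2.997]
ft_force: [0.8, 15.0, 17.4]
width: 0.299
grip_force: 10.1
clock: 3.32
tcp_pos: [563.5, 215.9, 119.2]
tcp_rot: [-3.137, 0.003, 2.994]
ft_force: [-5.3, -18.1, 16.9]
width: 0.155
grip_force: 85.5
```

```bash
python3 -m inch '[[[0,-0.006,-0.002,0,-1],[0,0,0,-0.008,-1],[0,0,0,-0.014,-1],[0,0,0,-0.018,-1],[0,0,0,-0.018,-1]]]'
python3 -m inch '[[[0,0,0,-0.018,-1],[0,0,0,-0.018,-1],[0,0,0,-0.018,-1],[0,0,0,-0.018,-1],[0,0,0,-0.018,-1]]]'
```

```text
clock: 3.73
tcp_pos: [563.5, 216.1, 119.2]
tcp_rot: [3.141, 0.002, -3.102]
ft_force: [0.1, -0.1, 5.4]
width: 0.153
grip_force: 74.9
clock: 4.15
tcp_pos: [563.4, 216.5, 119.3]
tcp_rot: [3.141, 0.002, -2.819]
ft_force: [-0.2, 1.9, 5.4]
width: 0.156
grip_force: 75.0
```

```bash
python3 -m inch '[[[0,0,0,-0.018,-1],[0,0,0,-0.018,-1],[0,0,0,-0.018,-1],[0,0,0,-0.018,-1],[0,0,0,-0.018,-1]]]'
python3 -m inch '[[[0,0,0,-0.018,-1],[0,0,0,-0.018,-1],[0,0,0,-0.018,-1],[0,0,0,-0.018,-1],[0,0,0,-0.018,-1]]]'
python3 -m inch '[[[0,0,0,-0.012,-1],[0,0,0,-0.006,-1],[0,0,0,0,-1],[0,0,0,0,-1],[0,0,0,0,-1]]]'
python3 -m inch '[[[0,0,0,0,1],[0,0,0,0,1],[0,0,0,0,1],[0,0,0,0,1],[0,0,0,0,1]]]'
python3 -m inch '[[[0,0,0,0,1],[0,0,-0.04,0,1],[0,0,-0.06,0,1],[0,0,-0.06,0,1],[0,0,-0.06,0,1]]]'
python3 - <<'E'
from h import *
from station import camera
w=camera("wrist");np.savez("pics/w2.npz",**{k:np.array(v) for k,v in w.items()})
cv2.imwrite("pics/w2.png",cv2.resize(w["pixels"][:,:,::-1],(800,600)))
s=camera("scene");np.savez("pics/s2.npz",**{k:np.array(v) for k,v in s.items()})
d=camera("side");np.savez("pics/d2.npz",**{k:np.array(v) for k,v in d.items()})
cv2.imwrite("pics/sd2.png",np.hstack([cv2.resize(s["pixels"][150:310,230:420,::-1],None,fx=2,fy=2),cv2.resize(d["pixels"][90:250,100:290,::-1],None,fx=2,fy=2)]))
E
```

```text
clock: 4.57
tcp_pos: [563.3, 216.8, 119.3]
tcp_rot: [3.141, 0.002, -2.536]
ft_force: [-0.8, 2.7, 5.0]
width: 0.152
grip_force: 75.0
clock: 4.98
tcp_pos: [563.0, 217.0, 119.3]
tcp_rot: [3.141, 0.003, -2.253]
ft_force: [-1.5, 5.6, 5.3]
width: 0.154
grip_force: 75.2
clock: 5.4
tcp_pos: [563.0, 217.1, 119.3]
tcp_rot: [3.141, 0.002, -2.199]
ft_force: [-1.2, 3.7, 6.4]
width: 0.156
grip_force: 75.4
clock: 5.82
tcp_pos: [562.8, 215.9, 118.1]
tcp_rot: [3.141, -0.0, -2.2]
ft_force: [-0.3, 0.3, 0.2]
width: 0.856
grip_force: 0.0
clock: 6.23
tcp_pos: [562.5, 215.9, 229.4]
tcp_rot: [3.141, -0.001, -2.2]
ft_force: [1.0, -0.2, 0.5]
width: 1.004
grip_force: 0.0
```

View pics/w2.png

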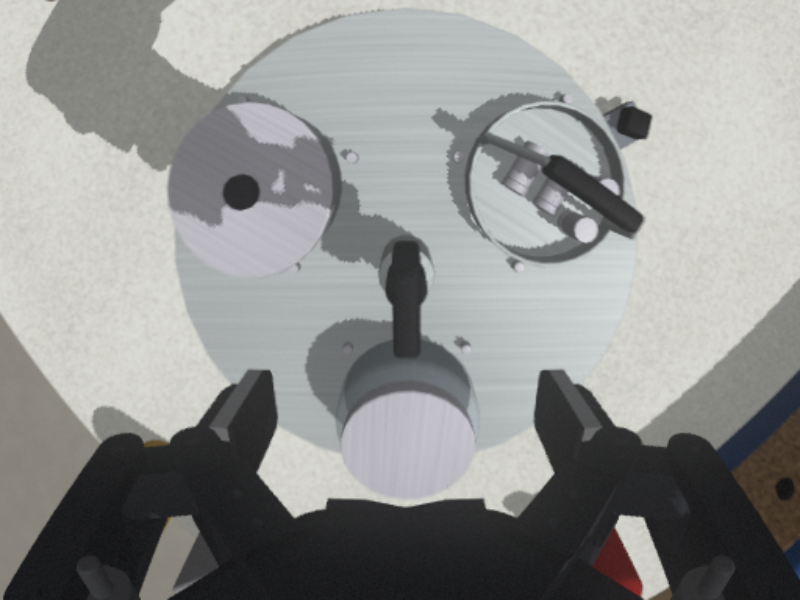

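View pics/sd2.png

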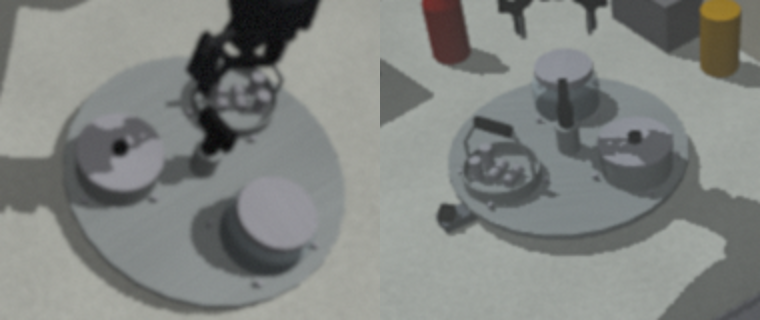

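Wrist view: the dish is close to in line with the pointer (633,121), the bar top runs (548,162)–(640,226), and the closures are all in the dish. Side crop: bar (475,122)–(512,132), pointer (448,215).

```bash
python3 - <<'E'
from h import *
W=dict(np.load('pics/w2.npz'));D=dict(np.load('pics/d2.npz'));k=.64
f=lambda *a:np.array(a)*k
ang=lambda p:np.degrees(np.arctan2(*(p[1]-p[0])[1::-1]))
d=plane(W,f((547,163),(640,226)),145,True);print("dishbar w",d.round(1),d.mean(0).round(1),ang(d))
t=plane(W,f((405,248),(406,356)),152,True);print("turnbar",t.round(1),ang(t))
e=plane(D,[(147.5,151),(166,156)],139);print("dishbar side",e.round(1),e.mean(0).round(1),ang(e))
p=plane(W,f((633,119)),34,True)[0];q=plane(D,[(134,194)],30)[0];print("pointer",p.round(1),q.round(1))
# dish rim circle (top z=62)
r=plane(W,f((470,190),(545,263),(622,185),(495,245),(605,237),(520,107),(600,133)),62,True)[:,:2]
sol=np.linalg.lstsq(np.c_[2*r,np.ones(len(r))],(r**2).sum(1),rcond=None)[0];c=sol[:2]
print("rim",c.round(1),np.sqrt(sol[2]+c@c))
ax=np.array([563.3,216.3]);
for P in(p,q):
  u=(P[:2]-ax)/np.linalg.norm(P[:2]-ax);print("front place",(ax+115*u).round(1))
delta(*d.mean(0)[:2],230,ang(d)+90)
E
```

```text
dishbar w [[463.8 199.1 145. ]
 [436.3 256.3 145. ]] [450.  227.7 145. ] 115.70873035270206
turnbar [[546.4 192.  152. ]
 [579.5 238.4 152. ]] 54.45347659436047
dishbar side [[433.3 250.2 139. ]
 [459.6 196.4 139. ]] [446.4 223.3 139. ] -63.98513250260838
pointer [354.7 229.3  34. ] [356.  233.8  30. ]
rim [450.4 228.3] 55.94952326282702
front place [448.5 223.5]
front place [448.7 226. ]
tcp [563.8 216.2 230.7] close 144.0 q6 -0.71 clock 6.3833 rows 1 [0.1152 0.1976 0.0003] turn -0.343 total turn -0.343
```

```bash
python3 -m inch '[[[0.029,0.049,0,0,1],[0.029,0.049,0,0,1],[0.029,0.049,0,0,1],[0.029,0.05,0,0,1],[0,0,0,-0.038,1]]]'
python3 -m inch '[[[0,0,0,-0.038,1],[0,0,0,-0.038,1],[0,0,0,-0.038,1],[0,0,0,-0.038,1],[0,0,0,-0.038,1]]]'
python3 -m inch '[[[0,0,0,-0.038,1],[0,0,0,-0.038,1],[0,0,0,-0.038,1],[0,0,0,0,1],[0,0,0,0,1]]]'
python3 - <<'E'
from h import *
from station import camera
w=camera("wrist");np.savez("pics/w3.npz",**{k:np.array(v) for k,v in w.items()})
cv2.imwrite("pics/w3.png",cv2.resize(w["pixels"][:,:,::-1],(800,600)))
delta(449.3,226.7,118,25.7)
E
```

```text
clock: 6.8
tcp_pos: [444.2, 227.1, 227.7]
tcp_rot: [3.139, -0.002, -2.081]
ft_force: [1.2, 1.5, 0.6]
width: 1.004
grip_force: 0.0
clock: 7.22
tcp_pos: [448.6, 226.8, 227.1]
tcp_rot: [3.14, -0.0, -1.477]
ft_force: [-0.6, -0.1, -0.4]
width: 0.998
grip_force: 0.0
clock: 7.63
tcp_pos: [448.7, 226.9, 227.4]
tcp_rot: [3.14, 0.0, -1.129]
ft_force: [0.0, 0.1, -0.6]
width: 0.999
grip_force: 0.0
tcp [448.8 226.9 227.6] close -154.7 q6 -1.71 clock 7.6833 rows 1 [ 0.0008 -0.001   0.2191] turn -0.0023 total turn -0.0023
```

View pics/w3.png

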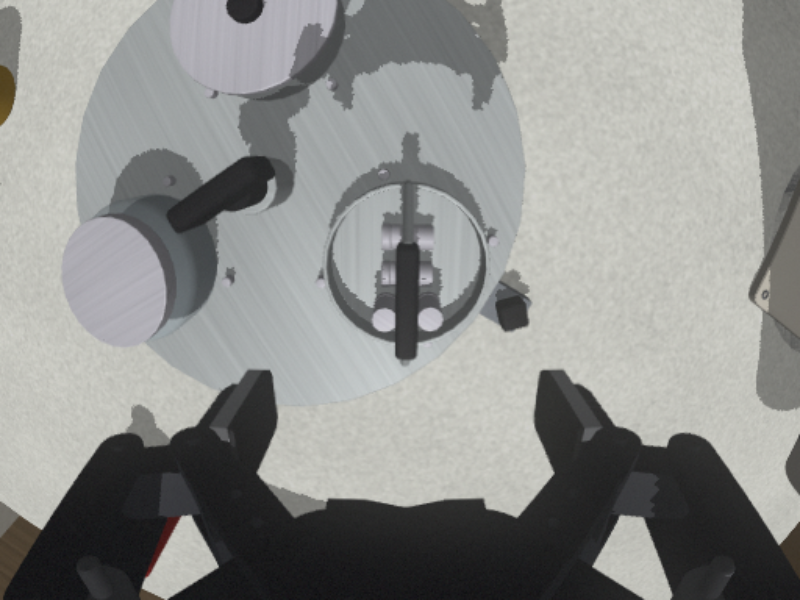

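Bar (407,243)–(406,358) is centred between the fingers; four closures at (405,237), (405,272), (384,320), (430,320). Descend.

```bash
python3 - <<'E'
from h import *
W=dict(np.load('pics/w3.npz'));d=plane(W,np.array([(407,244),(406,358)])*.64,145,True);print(d.round(1),d.mean(0))
E
python3 -m inch '[[[0.0008,-0.001,0.03,-0.0023,1],[0,0,0.045,0,1],[0,0,0.045,0,1],[0,0,0.045,0,1],[0,0,0.035,0,1]]]'
python3 -m inch '[[[0,0,0.019,0,1],[0,0,0,0,1],[0,0,0,0,1]]]'
python3 -c "
from h import *
delta(450,228,118,25.7)"
```

```text
[[462.2 198.9 145. ]
 [436.4 254.7 145. ]] [449.28139871 226.77996443 145.        ]
clock: 8.1
tcp_pos: [449.0, 226.6, 126.4]
tcp_rot: [3.14, 0.0, -1.122]
ft_force: [-0.3, -0.2, -0.1]
width: 1.002
grip_force: 0.0
clock: 8.35
tcp_pos: [449.7, 226.9, 118.9]
tcp_rot: [3.141, 0.0, -1.119]
ft_force: [-0.0, 0.3, 0.7]
width: 1.003
grip_force: 0.0
tcp [449.7 226.9 118.9] close -154.1 q6 -1.72 clock 8.35 rows 1 [-0.0018 -0.0015  0.0019] turn 0.0009 total turn 0.0009
```

```bash
python3 -m inch '[[[0,0,0,0,0.2],[0,0,0,0,0],[0,0,0,0,-0.2],[0,0,0,0,-0.4],[0,0,0,0,-0.55]]]' 40
python3 -m inch '[[[0,0,0,0,-0.6],[0,0,0,0,-0.65],[0,0,0,0,-0.7],[0,0,0,0,-0.75],[0,0,0,0,-0.8]]]' 40
python3 -m inch '[[[0,0,0,0,-1],[0,0,0,0,-1],[0,0,0,0,-1]]]' 60
```

```text
clock: 8.77
tcp_pos: [449.9, 226.9, 119.2]
tcp_rot: [-3.141, -0.0, -1.118]
ft_force: [-0.6, -0.4, -0.1]
width: 0.303
grip_force: 0.0
clock: 9.18
tcp_pos: [449.4, 226.8, 118.8]
tcp_rot: [3.141, 0.0, -1.118]
ft_force: [-3.1, -0.8, 2.6]
width: 0.13
grip_force: 39.7
clock: 9.43
tcp_pos: [449.4, 226.9, 118.8]
tcp_rot: [3.141, 0.0, -1.118]
ft_force: [-4.9, -0.7, 4.7]
width: 0.128
grip_force: 60.0
```

```bash
python3 -m inch '[[[0,0,-0.004,0,-1],[0,0,-0.008,0,-1],[0,0,-0.014,0,-1],[0,0,-0.018,0,-1],[0,0,-0.02,0,-1]]]' 60
python3 -m inch '[[[0,0,-0.02,0,-1],[0,0,-0.02,0,-1],[0,0,-0.02,0,-1],[0,0,-0.018,0,-1],[0,0,-0.01,0,-1]]]' 60
python3 - <<'E'
from h import *
S=dict(np.load('pics/s2.npz'));D=dict(np.load('pics/d2.npz'));k=.64
from station import camera
s=camera("scene");d=camera("side")
np.savez("pics/s4.npz",**{k:np.array(v) for k,v in s.items()});np.savez("pics/d4.npz",**{k:np.array(v) for k,v in d.items()})
cv2.imwrite("pics/sd4.png",np.hstack([cv2.resize(s["pixels"][130:210,135:235,::-1],None,fx=3.9,fy=3.9,interpolation=cv2.INTER_CUBIC),cv2.resize(d["pixels"][225:325,235:350,::-1],None,fx=3.12,fy=3.12,interpolation=cv2.INTER_CUBIC)]))
im=d["pixels"][70:220,90:260,::-1]
cv2.imwrite("pics/d4.png",cv2.resize(im,None,fx=3,fy=3,interpolation=cv2.INTER_CUBIC))
delta(508,-264,200,None)
E
```

```text
clock: 9.85
tcp_pos: [449.8, 226.8, 151.6]
tcp_rot: [3.141, -0.0, -1.118]
ft_force: [0.6, -0.3, -4.2]
width: 0.125
grip_force: 58.8
clock: 10.27
tcp_pos: [450.1, 227.0, 196.4]
tcp_rot: [-3.14, -0.0, -1.118]
ft_force: [1.1, 0.3, -3.8]
width: 0.13
grip_force: 58.8
tcp [450.1 227.  195.8] close -154.1 q6 -1.72 clock 10.3667 rows 1 [ 0.9337  0.3256 -0.0087] turn 0.0 total turn 0
```

View pics/sd4.png

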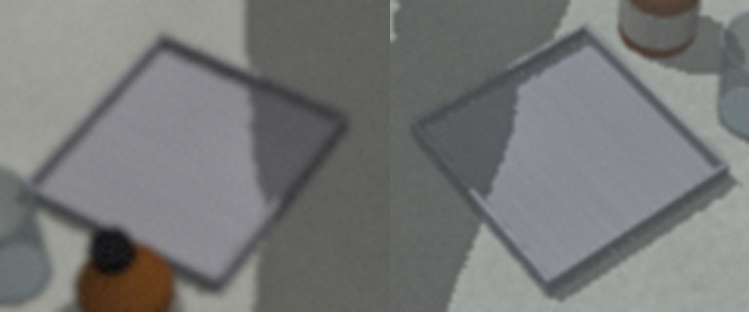

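View pics/d4.png

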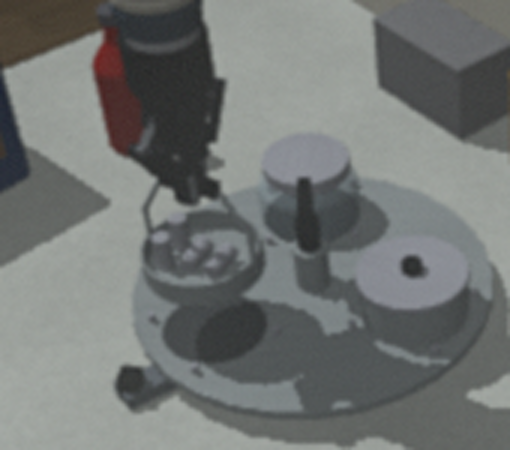

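Dish is held level with all four closures. Tray rim corners (crop): scene (163,42),(345,122),(217,287),(37,185); side (585,30),(727,172),(548,288),(415,125).

```bash
python3 - <<'E'
from h import *
S=dict(np.load('pics/s4.npz'));D=dict(np.load('pics/d4.npz'))
a=np.array([(163,42),(345,122),(217,287),(37,185)])/3.9+[135,130]
b=(np.array([(585,30),(727,172),(548,288),(415,125)])-[390,0])/3.12+[235,225]
for c,t in((S,a),(D,b)):
    p=plane(c,t,22);print(p.mean(0).round(1),p[:,:2].round(1).tolist(),[round(np.linalg.norm(p[i]-p[i-1])) for i in range(4)])
delta(508,-265,200,None,20)
E
```

```text
[ 514.7 -253.6   22. ] [[417.9, -332.1], [438.3, -155.5], [616.3, -177.1], [586.2, -349.9]] [169, 178, 179, 175]
[ 501.1 -271.6   22. ] [[601.9, -192.2], [578.6, -373.2], [398.8, -351.2], [425.1, -169.8]] [178, 182, 181, 183]
tcp [450.1 227.  195.8] close -154.1 q6 -1.72 clock 10.3667 rows 20 [ 0.0468  0.0163 -0.0004] turn 0.0 total turn 0
```

```bash
python3 -m inch '[[[0.007,0.0024,0,0,-1],[0.014,0.0049,0,0,-1],[0.022,0.0077,0,0,-1],[0.029,0.0101,0,0,-1],[0.036,0.0126,0,0,-1]]]' 60
python3 -m inch '[[[0.036,0.0126,0,0,-1],[0.036,0.0126,0,0,-1],[0.036,0.0126,0,0,-1],[0.036,0.0126,0,0,-1],[0.036,0.0126,0,0,-1]]]' 60
python3 -m inch '[[[0.036,0.0126,0,0,-1],[0.036,0.0126,0,0,-1],[0.036,0.0126,0,0,-1],[0.036,0.0126,0,0,-1],[0.036,0.0126,0,0,-1]]]' 60
python3 -m inch '[[[0.036,0.0126,0,0,-1],[0.036,0.0126,0,0,-1],[0.036,0.0126,0,0,-1],[0.036,0.0126,0,0,-1],[0.036,0.0126,0,0,-1]]]' 60
python3 -m inch '[[[0.036,0.0126,0,0,-1],[0.036,0.0126,0,0,-1],[0.036,0.0126,0,0,-1],[0.036,0.0126,0,0,-1],[0.036,0.0126,0,0,-1]]]' 60
python3 -m inch '[[[0.03,0.0105,0,0,-1],[0.022,0.0077,0,0,-1],[0.014,0.0049,0,0,-1],[0.007,0.0024,0,0,-1],[0,0,0,0,-1]]]' 60
python3 - <<'E'
from h import *
from station import camera
w=camera("wrist");np.savez("pics/w5.npz",**{k:np.array(v) for k,v in w.items()})
cv2.imwrite("pics/w5.png",cv2.resize(w["pixels"][:,:,::-1],(800,600)))
delta(506,-265,200,None,1)
E
```

```text
clock: 10.78
tcp_pos: [456.1, 169.0, 194.3]
tcp_rot: [3.141, 0.0, -1.117]
ft_force: [0.1, 0.2, -3.8]
width: 0.127
grip_force: 58.8
clock: 11.2
tcp_pos: [467.1, 73.4, 194.4]
tcp_rot: [3.141, 0.0, -1.118]
ft_force: [0.3, -0.6, -4.2]
width: 0.132
grip_force: 58.8
clock: 11.62
tcp_pos: [477.9, -21.3, 194.4]
tcp_rot: [3.141, 0.0, -1.119]
ft_force: [-0.1, 0.6, -4.5]
width: 0.127
grip_force: 58.8
clock: 12.03
tcp_pos: [488.8, -115.9, 194.4]
tcp_rot: [3.141, 0.0, -1.119]
ft_force: [1.3, -1.0, -3.7]
width: 0.129
grip_force: 58.8
clock: 12.45
tcp_pos: [499.7, -210.6, 194.3]
tcp_rot: [3.141, 0.001, -1.119]
ft_force: [0.1, -0.9, -3.6]
width: 0.128
grip_force: 58.8
clock: 12.87
tcp_pos: [505.0, -247.6, 194.5]
tcp_rot: [3.141, 0.0, -1.118]
ft_force: [0.5, 0.1, -4.1]
width: 0.125
grip_force: 58.8
tcp [ 505.  -247.   194.7] close -154.1 q6 -2.63 clock 12.9167 rows 1 [ 0.0333  0.0139 -0.0107] turn 0.0 total turn 0
```

View pics/w5.png

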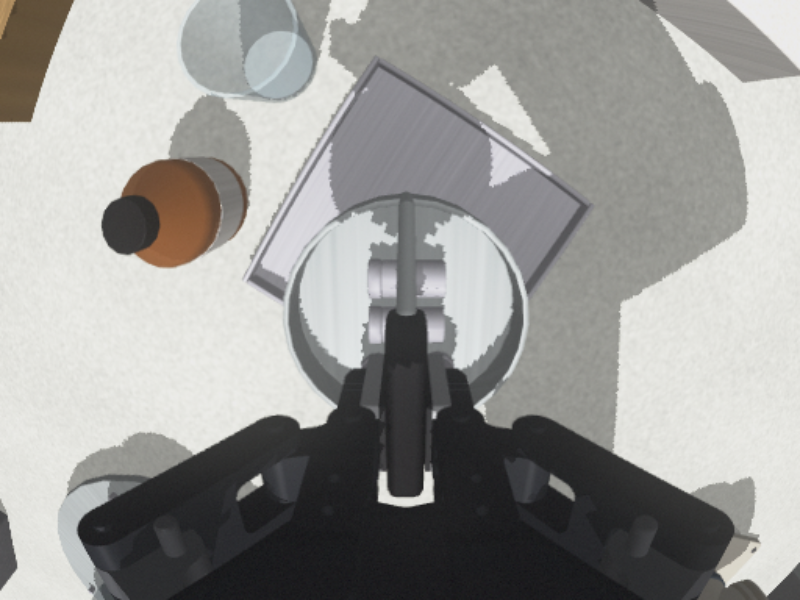

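Wrist view: tray rim corners at (376,58), (592,205) and (246,278), the last two opposite each other; the dish hangs level over the fourth.

```bash
python3 - <<'E'
from h import *
W=dict(np.load('pics/w5.npz'))
p=plane(W,np.array([(376,58),(592,205),(246,278)])*.64,22,True);c=(p[1]+p[2])/2
print(p.round(1).tolist(),c,np.linalg.norm(p[0]-p[1]),np.linalg.norm(p[0]-p[2]))
delta(c[0],c[1],195,None,4)
delta((c[0]+503)/2,(c[1]-269)/2,195,None,4)
E
```

```text
[[585.7, -366.8, 22.0], [404.8, -345.7, 22.0], [606.6, -187.3, 22.0]] [ 505.70228194 -266.52771564   22.        ] 182.0865189294411 180.634210736084
tcp [ 505.  -247.   194.7] close -154.1 q6 -2.63 clock 12.9167 rows 4 [ 0.0089  0.004  -0.0002] turn 0.0 total turn 0
tcp [ 505.  -247.   194.7] close -154.1 q6 -2.63 clock 12.9167 rows 4 [ 0.0092  0.0048 -0.0002] turn 0.0 total turn 0
```

```bash
python3 -m inch '[[[0.006,0.003,0,0,-1],[0.012,0.006,0,0,-1],[0.012,0.006,0,0,-1],[0.006,0.003,0,0,-1],[0,0,0.006,0,-1]]]' 60
python3 -m inch '[[[0,0,0.014,0,-1],[0,0,0.022,0,-1],[0,0,0.024,0,-1],[0,0,0.024,0,-1],[0,0,0.024,0,-1]]]' 60
python3 -m inch '[[[0,0,0.024,0,-1],[0,0,0.022,0,-1],[0,0,0.018,0,-1],[0,0,0.01,0,-1],[0,0,0.006,0,-1]]]' 60
python3 -m inch '[[[0,0,0.004,0,-1],[0,0,0.004,0,-1],[0,0,0.003,0,-1],[0,0,0,0,-1],[0,0,0,0,-1]]]' 60
```

```text
clock: 13.33
tcp_pos: [505.1, -268.3, 192.1]
tcp_rot: [-3.141, -0.001, -1.118]
ft_force: [-0.0, -0.6, -3.3]
width: 0.128
grip_force: 58.8
clock: 13.75
tcp_pos: [504.6, -266.9, 136.6]
tcp_rot: [3.141, 0.001, -1.118]
ft_force: [1.0, 0.6, -4.6]
width: 0.129
grip_force: 58.8
clock: 14.17
tcp_pos: [504.6, -267.0, 96.8]
tcp_rot: [3.141, 0.001, -1.118]
ft_force: [0.2, -0.1, -3.3]
width: 0.13
grip_force: 58.8
clock: 14.58
tcp_pos: [505.0, -267.4, 92.5]
tcp_rot: [-3.141, -0.0, -1.118]
ft_force: [-0.1, -0.3, -4.5]
width: 0.126
grip_force: 58.8
```

```bash
python3 -m inch '[[[0,0,0.003,0,-1],[0,0,0.003,0,-1],[0,0,0.002,0,-1],[0,0,0,0,-1],[0,0,0,0,-1]]]' 60
python3 -m inch '[[[0,0,0.002,0,-1],[0,0,0.001,0,-1],[0,0,0,0,-1],[0,0,0,0,-1]]]' 60
```

```text
clock: 15.0
tcp_pos: [504.8, -267.3, 88.2]
tcp_rot: [3.142, 0.0, -1.118]
ft_force: [-0.4, 0.3, -3.6]
width: 0.127
grip_force: 58.8
clock: 15.33
tcp_pos: [504.9, -267.4, 86.9]
tcp_rot: [-3.142, -0.0, -1.118]
ft_force: [0.1, 0.1, -3.2]
width: 0.127
grip_force: 58.9
```

```bash
python3 -m inch '[[[0,0,0.002,0,-1],[0,0,0,0,-1],[0,0,0,0,-1]]]' 60
python3 -m inch '[[[0,0,0.001,0,-1],[0,0,0,0,-1],[0,0,0,0,-1]]]' 60
```

```text
clock: 15.58
tcp_pos: [505.0, -267.4, 86.8]
tcp_rot: [-3.141, -0.001, -1.118]
ft_force: [-2.5, 1.3, 7.1]
width: 0.131
grip_force: 60.4
clock: 15.83
tcp_pos: [505.0, -267.4, 86.9]
tcp_rot: [-3.141, -0.002, -1.118]
ft_force: [-4.4, 2.2, 11.2]
width: 0.127
grip_force: 61.1
```

```bash
python3 -m inch '[[[0,0,-0.001,0,-1],[0,0,0,0,-0.68],[0,0,0,0,-0.6],[0,0,0,0,-0.4],[0,0,0,0,-0.1]]]' 30
python3 -m inch '[[[0,0,0,0,0.2],[0,0,0,0,0.5],[0,0,0,0,0.5],[0,0,0,0,0.5],[0,0,0,0,0.5]]]'
python3 -m inch '[[[0,0,-0.01,0,0.5],[0,0,-0.03,0,0.5],[0,0,-0.05,0,0.5],[0,0,-0.06,0,0.5],[0,0,-0.06,0,0.5]]]'
python3 -m inch '[[[-0.05,0,-0.06,0,0.5],[-0.06,0,-0.04,0,0.5],[-0.07,0,0,0,0.5],[-0.06,0,0,0,0.5],[-0.04,0,0,0,0.5]]]'
python3 -m inch '[[[-0.05,0,0,0,0.5],[-0.06,0,0,0,0.5],[-0.07,0,0,0,0.5],[0,0,0,0,0.5],[0,0,0,0,0.5]]]'
python3 - <<'E'
from h import *
from station import camera
s=camera("scene");d=camera("side")
cv2.imwrite("pics/f.png",np.hstack([cv2.resize(s["pixels"][110:230,110:240,::-1],(390,360),interpolation=cv2.INTER_CUBIC),cv2.resize(d["pixels"][195:335,225:385,::-1],(411,360),interpolation=cv2.INTER_CUBIC)])[:,:800])
E
```

```text
clock: 16.25
tcp_pos: [505.0, -267.4, 85.7]
tcp_rot: [-3.142, -0.0, -1.118]
ft_force: [0.3, -0.6, -0.0]
width: 0.428
grip_force: 0.0
clock: 16.67
tcp_pos: [504.9, -267.3, 85.7]
tcp_rot: [3.142, 0.0, -1.118]
ft_force: [0.3, 0.5, 0.9]
width: 0.746
grip_force: 0.0
clock: 17.08
tcp_pos: [504.5, -267.0, 192.1]
tcp_rot: [3.141, 0.001, -1.118]
ft_force: [0.9, 0.2, 0.0]
width: 0.75
grip_force: 0.0
clock: 17.5
tcp_pos: [442.3, -139.4, 241.8]
tcp_rot: [-3.141, -0.001, -1.117]
ft_force: [0.4, 0.7, -0.0]
width: 0.755
grip_force: 0.0
clock: 17.92
tcp_pos: [403.7, -59.3, 241.7]
tcp_rot: [-3.14, -0.001, -1.116]
ft_force: [-0.1, -1.0, 0.7]
width: 0.746
grip_force: 0.0
```

View pics/f.png

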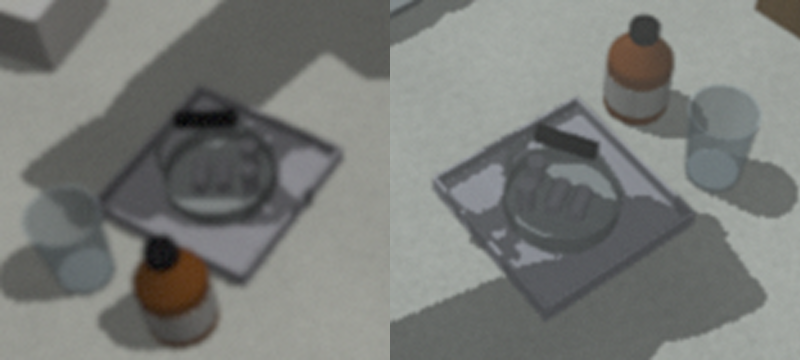

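The dish stands flat near the tray's middle (scene crop (220,175), side crop (562,200)). The closures are inside it, and the beaker and bottle are undisturbed.

```bash
python3 -c "
from station import finish_job
print(finish_job())"
```

```text
the job is handed in; nothing more can be done
None
```

I turned the carousel until the dish was at the front and carried it level to the loading tray. It is set down flat near the middle and released, with the closures inside, and I handed the job in after about 18 s on the clock; no verdict came back.

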